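Make up the speed-check kit and the sampling kit

TASK

Make up the two kits in the white trays from the things laid out on the bench. In the speed-check kit (the tray with the sprung timer cradle) lay the marker in the narrow left trough, stand the black strobe in the right-hand compartment, and set the timer face up on the raised pad of the cradle and press it down until both catches snap over it and keep it down; in the sampling kit (the tray with the tape roll already packed) lay the blue spare cap in the narrow left trough and stand the small beaker in the right-hand compartment. Keep strobe and beaker upright all the time, and leave the packed tape roll and the plastic flask where they are.

Things in the scene. Friction and masses are not known exactly. Their poses are not given: they have to be found in the camera images.
- timer: Flat white square bench timer, 66 x 66 mm, its body 16 mm high (display and keys stand up to 3 mm proud to look at), 0.07 kg. Origin: centre of the underside; z up through the face; x and y square to its sides.
- marker: Felt marker lying flat, white barrel and red cap, 135 mm long along its y axis, 13 mm wide, 12 mm high; does not roll. Origin: middle of the underside; z up.
- strobe: Small black box-shaped stroboscope, 60 mm high, 50 mm wide along its y axis, 70 mm long along its x axis (from x = -30 to +40 mm; a knob and terminals stand out beyond), 0.15 to 0.31 kg. Origin: on the underside, 5 mm from the middle; z up.
- cap: Spare blue screw cap of a 50 ml tube lying flat, top up: a disc 35 mm across and 13 mm high, 0.012 kg. Origin: centre of the underside; z up.
- beaker: Small empty clear beaker standing upright, 80 mm high, wall 56 mm across outside (60 mm at the rim, 63 mm along its y axis with the spout). Origin: centre of the underside; z up.
- kit_speed: Fixed white tray, 160 (x) x 273 (y) mm, walls 12 mm high, floor 4 mm thick. Origin: centre of underside, z up, -x faces the robot. Three compartments, each 154 mm long in x: left trough 62 mm wide in y, centre y = +102.5; middle 99 wide, centre y = +19, with the timer cradle; right 100 wide, centre y = -83.5. Cradle: sprung black pad between black uprights 71 mm apart at its +y and -y sides, 50 mm high, flared above 39; +x and -x sides open for fingers.
- kit_sampling: Fixed white tray, 160 (x) x 273 (y) mm, walls 12 mm high, floor 4 mm thick. Origin: centre of underside, z up, -x faces the robot. Three compartments, each 154 mm long in x: left trough 62 mm wide in y, centre y = +102.5; middle 99 wide, centre y = +19, with the tape roll already in it; right 100 wide, centre y = -83.5.
- cradle_pad (a joint): Travel of the cradle's pad, m: 0 up (top 37 mm above bench), 0.0295 firm stop. Its spring pushes up 3 to 6 N. At about 0.0262 (timer's underside 10.8, body's top 26.8 mm above bench) two sprung steel catches, one in each upright, snap over the timer's y-side edges; on the way their sloped noses yield by themselves. Pressing straight down on the middle of the face takes up to about 15 N in all.
- tape_roll: Roll of cream label tape, 76 mm across, 19 mm high, lying in the middle compartment of the sampling kit; stays there. Origin: centre of the underside.
- flask: Empty clear plastic flask, 75 mm across, 130 mm high, standing to the right of the trays; a bystander. Origin: centre of the underside.
Not all that is in view belongs to the job. Several things have the shape of the strobe; the one meant has the colours described above.

How it is judged:
At the end, for the whole second after the job is handed in: All let go and at rest: marker flat and strobe upright (0.1 rad) on the floor of their compartments of kit_speed; timer level in the cradle, within 15 mm, pad held down over 24 mm by the catches; cap flat and beaker upright on the floor of their compartments of kit_sampling (x of marker in the frame of kit_speed between -0.015 and 0.015 m and y of marker in the frame of kit_speed between 0.0745 and 0.1305 m and z of each of marker, strobe in the frame of kit_speed below 0.008 m and linear speed of each of marker, strobe, timer, cap, beaker below 0.02 m/s and angle between each of marker, strobe, timer, cap, beaker's own z axis and vertical below 0.1 rad and x of strobe in the frame of kit_speed between -0.045 and 0.045 m and y of strobe in the frame of kit_speed between -0.1155 and -0.0515 m and x of timer in the frame of kit_speed between -0.015 and 0.015 m and y of timer in the frame of kit_speed between 0.009 and 0.029 m and value of joint cradle_pad above 0.024 m and x of cap in the frame of kit_sampling between -0.062 and 0.062 m and y of cap in the frame of kit_sampling between 0.0825 and 0.1225 m and z of each of cap, beaker in the frame of kit_sampling below 0.008 m and x of beaker in the frame of kit_sampling between -0.052 and 0.052 m and y of beaker in the frame of kit_sampling between -0.1115 and -0.0555 m); the robot touches nothing.
It fails at once if the strobe is tipped over (more than 0.7 rad) (angle between strobe's own z axis and vertical above 0.7 rad).
It fails at once if the beaker is tipped over (more than 0.7 rad) (angle between beaker's own z axis and vertical above 0.7 rad).
It fails at once if the packed tape roll is moved by more than 30 mm (distance of tape_roll from where it was at the start of the episode above 0.03 m).
It fails at once if the flask is moved by more than 30 mm (distance of flask from where it was at the start of the episode above 0.03 m).
It also fails if it takes over 131 s, if anything falls off the work surface, if the arm or the gripper's body presses on something with over 40 N, if the wrist force passes 120 N, or if a joint passes its speed limit or range.

ROBOT

A 6-joint arm with a two-finger parallel gripper is mounted at the origin on a cart in front of the work surface, level with it; the furniture and walls round the work are solid. World frame = base frame: x ahead of the robot, y to its left, z up, the work surface at z = 0. Lengths are in m, angles in rad, forces in N, time in s.
With the tool pointing down it reaches from about 0.35 to 0.775 m from the base axis. Payload 7.3 kg.
Tool frame: the origin (TCP) lies on the mounting face of the last link; the fingertips stand 178 mm ahead of it and the grasp point (between the pads) lies 159 mm ahead of it; z points along the fingers, y is the line along which they close (so a half turn about z gives the same grasp; the last joint's range is limited). The gripper opens to 92 mm and grips with 3 to 60 N. Pads are 19 mm wide; open, the fingers measure 130 mm over their backs; the gripper's body (75 mm by 190 mm) begins 47 mm behind the grasp point.
Start: joints at [1.092, 0.342, 1.524, -0, 1.275, -0.146], TCP at [0.171, 0.496, 0.405] pointing down, gripper open.
Joint ranges: [-2.53, 2.53], [-0.77, 2.02], [0.04, 2.7], [-1, 4.14], [0.28, 2.66], [-3.11, 3.11]. Speed limits (rad/s): [2.57, 2.57, 3.14, 3.14, 3.14, 3.14].

INTERFACE

Orientations are given as a rotation vector (axis times angle).
In Python, from station import * gives the robot as it stands.
- The arm moves only by the shell command python3 -m creep 'ROWS' [FORCE]. ROWS is JSON, a list of rows, each an object with "offset": the shift along the tool's x, y, z in m, a list of three; "angular": the turn, a rotation vector about the tool's x, y, z in rad, a list of three; "gripper": the gripper's target within -1 to 1 (fully open at 1, half-way at 0, shut at -1). In form: [{"offset": [dx, dy, dz], "angular": [ax, ay, az], "gripper": gripper}, ...]. A call has 1 to 20 rows; each row shifts and turns the commanded pose from where the row before left it, along the tool's axes as they then stand; what a row does not reach is not made up. A row lasts 1/8 s, in which the tool goes at most 62.5 mm and 10.7 degrees, less where a joint would pass 70% of its speed; a pose out of reach is approached as far as the arm can. A call is refused whole if a number of a shift passes 0.0625 or a number of a turn 0.188, either way. A call with a gripper value outside its range is refused whole. The fingers move at their own pace and stop on an object; FORCE is the grip in N (left out, the last holds). Time passes only in rows, so rows that do not move let the fingers close. It gives the time, the measured TCP pose, the force, the opening and the grip force at its end, in the units of the state.
- get_state(): the state, without advancing time (a new reading comes with each control period).
- grab_frame(name): name is "scene" or "top"; returns the picture (420x560x3 uint8, red, green, blue); there is no depth.
- camera_info(name): a dict with "intrinsics" (3x3 intrinsics, pixels), "D" ([k1, k2, p1, p2, k3] as OpenCV has them; the pictures are not rectified), "extrinsics" (4x4, takes a point from camera to world coordinates). Camera axes: x right, y up, looking along -z (the intrinsics and any distortion apply to the point x, -y, -z); pixel columns grow to the right and rows downward; lengths in m; the calibration is good to about 2 mm. A picture is of the moment at which its call begins. camera_info takes no time and is no camera call.
- close_job(): hands the job in; it is judged then, once.
The state is a dict: "clock": time; "joints": joint angles; "joint_velocities": joint speeds; "joint_torque": joint torques, N m; "eef_pos": TCP position; "tcp_rot": TCP orientation; "wrist_force": force on the tool from outside, world axes, zero at the start; "moment": the same for the moment, N m; "grip_width": finger opening in m; "grip_force": force on a finger pad.
Only numpy, scipy, OpenCV 4.12 (cv2) and the standard library are available. Lean on these libraries where they do the work, as an engineer would, in place of code of your own. Each camera call takes 0.05 s, during which the arm holds its last target. There are 200 camera calls.

## Working session

There is one attempt and no reset: what is moved stays moved. The work goes in short steps, Python scripts to look and compute and a shell command to move; the robot and the scene stay as the last step left them, time stands still between calls to the robot, and variables do not carry over. Pictures are saved under pics/ and viewed, at most 14 in all, crops included, and the job is handed in when it is done.

```bash
mkdir -p pics; ls
python3 - <<'E'
from station import *
import cv2
for n in("scene","top"):
    cv2.imwrite(f"pics/{n}0.png",grab_frame(n)[:,:,::-1]); c=camera_info(n)
    print(n,c)
print(get_state())
E
```

```text
pics
scene {'intrinsics': array([[396.35415071,   0.        , 276.25589965],
       [  0.        , 396.35415071, 212.38435249],
       [  0.        ,   0.        ,   1.        ]]), 'D': array([-0.06032785,  0.        ,  0.        ,  0.        ,  0.        ]), 'extrinsics': array([[ 0.51552626,  0.40698537, -0.75405277, -0.79142341],
       [-0.85673836,  0.22917399, -0.46203751, -0.66071143],
       [-0.01523323,  0.88421841,  0.46682519,  0.88688446],
       [ 0.        ,  0.        ,  0.        ,  1.        ]])}
top {'intrinsics': array([[392.94603567,   0.        , 282.80757979],
       [  0.        , 392.94603567, 209.21834039],
       [  0.        ,   0.        ,   1.        ]]), 'D': array([-0.01860923,  0.        ,  0.        ,  0.        ,  0.        ]), 'extrinsics': array([[ 0.00765861,  0.99674181, -0.08029386,  0.41399532],
       [-0.99995103,  0.00813697,  0.00563204,  0.16301978],
       [ 0.00626704,  0.08024679,  0.99675532,  1.37518032],
       [ 0.        ,  0.        ,  0.        ,  1.        ]])}
{'clock': 0.1, 'joints': array([ 1.09200759e+00,  3.42662102e-01,  1.52490281e+00, -9.36603906e-06,
        1.27540308e+00, -1.46006611e-01]), 'joint_velocities': array([-0.00097912, -0.00155792, -0.0020821 , -0.00015523, -0.00096632,
       -0.00024937]), 'joint_torque': array([ 1.88103964e-03, -4.32004881e+01, -2.44695121e+01,  7.19332066e-02,
        5.25683071e-02, -4.54742940e-05]), 'eef_pos': array([0.17143427, 0.4961008 , 0.40411611]), 'tcp_rot': array([-5.20251279e-01, -3.09779544e+00,  2.05987362e-03]), 'wrist_force': array([-0.60146584, -0.12268593,  0.15393951]), 'moment': array([-0.03061521, -0.02285589,  0.05434289]), 'grip_force': 0.0, 'grip_width': 0.09172439164942972}
```

View pics/scene0.png

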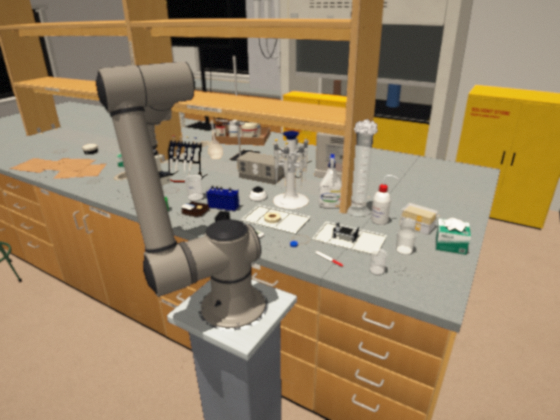

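View pics/top0.png

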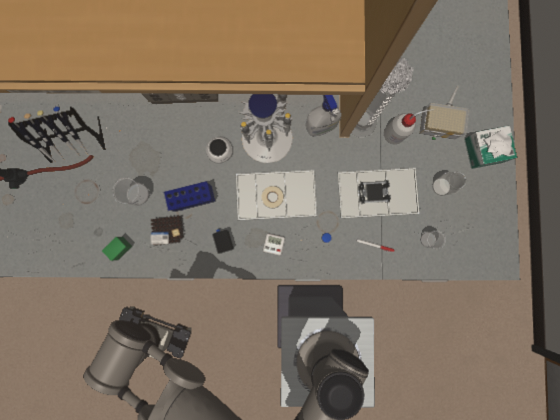

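Left tray with the cream roll (272,196) is the sampling kit, and the right tray with the black cradle (375,191) is the speed kit. The timer is at (274,244), marker (376,245), cap (326,238), beaker (432,238) and flask (447,183). Strobe candidates are the black box (223,241), the green box (115,248) and the dark brown board (168,230). I'd choose the black one and will check it in a crop.

```bash
cat > h.py <<'E'
from station import *
import cv2, numpy as np
def ray(n,uv):
    c=camera_info(n); p=cv2.undistortPoints(np.array([[uv]],float),c["intrinsics"],c["D"])[0,0]
    E=c["extrinsics"]; return E[:3,3], E[:3,:3]@np.array([p[0],-p[1],-1.])
def on(n,uv,z):
    o,d=ray(n,uv); return o+d*(z-o[2])/d[2]
def proj(n,P):
    c=camera_info(n);E=c["extrinsics"];q=E[:3,:3].T@(np.array(P,float)-E[:3,3]);q=np.array([q[0],-q[1],-q[2]])
    return cv2.projectPoints(q[None],np.zeros(3),np.zeros(3),c["intrinsics"],c["D"])[0].ravel()
E
python3 - <<'E'
from h import *
a=cv2.imread("pics/top0.png")
l=cv2.resize(a[165:262,95:295],None,fx=4,fy=4,interpolation=2)[:, :]
r=cv2.resize(a[165:262,290:470],None,fx=4,fy=4,interpolation=2)
cv2.imwrite("pics/l.png",l[:600,:800]);cv2.imwrite("pics/r.png",r)
for k,uv,z in [("timer",(274,244),.016),("marker",(376,245),.012),("cap",(326,238),.013),("strobe",(223,241),.06),("beaker",(432,238),.08),("roll",(272,196),.02)]:
    print(k,on("top",uv,z).round(3))
E
```

```text
timer [0.403 0.185 0.016]
marker [ 0.402 -0.168  0.012]
cap [0.425 0.005 0.013]
strobe [0.412 0.354 0.06 ]
beaker [ 0.427 -0.338  0.08 ]
roll [0.569 0.193 0.02 ]
```

View pics/l.png

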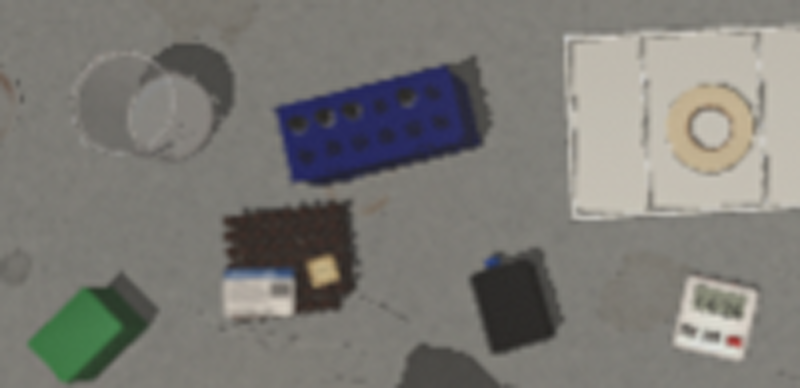

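View pics/r.png

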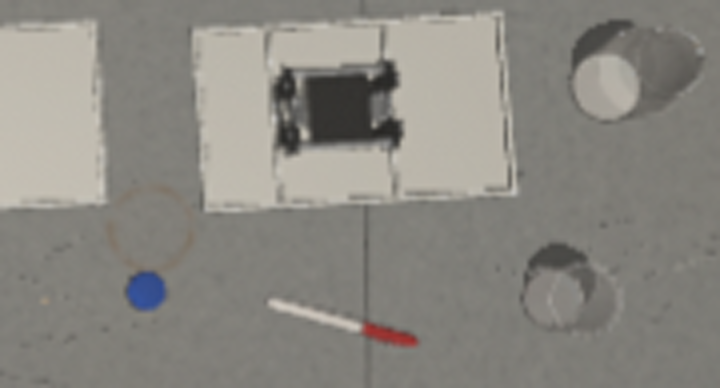

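The crops confirm that the black box with the blue terminal at top (223,241) is the strobe; the green box at (115,248) is a decoy. The beaker base is at top (429,239), and the flask stands at the upper right with its base at (442,187). Next I'll measure by mask.

```bash
cat > m.py <<'E'
from h import *
a=cv2.imread("pics/top0.png"); hsv=cv2.cvtColor(a,cv2.COLOR_BGR2HSV); H,S,V=cv2.split(hsv)
def rect(mask,roi,z,name):
    x0,y0,x1,y1=roi; m=np.zeros_like(V); m[y0:y1,x0:x1]=(mask[y0:y1,x0:x1]*255)
    n,lab,st,_=cv2.connectedComponentsWithStats(m); k=1+np.argmax(st[1:,4])
    # pixel centres -> world, area-weighted 2nd order
    v,u=np.nonzero(lab==k); P=np.array([on("top",(i,j),z)[:2] for i,j in zip(u,v)]).astype(np.float32)
    (c,sz,an)=cv2.minAreaRect(P); w,V_=np.linalg.eigh(np.cov(P.T)); ax=V_[:,1]
    print(name,"n",len(P),"mean",P.mean(0).round(4),"rect",np.round(c,4),np.round(sz,4),"ang",round(an,1),"major",round(np.degrees(np.arctan2(ax[1],ax[0])),1))
    return P
bl=(S<60)&(V>150)
rect(bl,(255,228,295,262),.016,"timer")
mk=((S<60)&(V>150))|((S>120)&((H<10)|(H>170))&(V>80))
rect(mk,(345,230,410,262),.010,"marker")
rect((S>120)&(H>95)&(H<130),(310,225,345,255),.013,"cap")
rect(V<58,(205,225,240,258),.06,"strobe")
rect((S<40)&(V>150),(330,160,425,222),.008,"kspeed")
rect((S<40)&(V>150),(230,160,325,225),.008,"ksamp")
rect(V<60,(355,175,395,210),.037,"pad")
for n,uv,z in [("beaker base",(290+557/4-.4,165+297/4-.4),0),("beaker rim",(290+590/4-.4,165+299/4-.4),.08),("flask base",(290+605/4,165+85/4),0)]: print(n,on("top",uv,z).round(4))
E
python3 m.py
```

```text
timer n 245 mean [0.4    0.1882] rect [0.4022 0.1871] [0.0639 0.0629] ang 78.0 major 67.8
marker n 95 mean [ 0.4016 -0.1657] rect [ 0.4015 -0.1653] [0.1294 0.0094] ang 75.4 major 75.3
cap n 61 mean [0.4274 0.0043] rect [0.4285 0.005 ] [0.0276 0.0278] ang 0.4 major 130.1
strobe n 320 mean [0.4127 0.3549] rect [0.4131 0.3548] [0.0674 0.0525] ang 17.1 major -163.2Traceback (most recent call last):
  File "m.py", line 17, in <module>
    rect((S<40)&(V>150),(330,160,425,222),.008,"kspeed")
    ~~~~^^^^^^^^^^^^^^^^^^^^^^^^^^^^^^^^^^^^^^^^^^^^^^^^
  File "m.py", line 7, in rect
    v,u=np.nonzero(lab==k); P=np.array([on("top",(i,j),z)[:2] for i,j in zip(u,v)]).astype(np.float32)
                                        ~~^^^^^^^^^^^^^^^
  File "h.py", line 7, in on
    o,d=ray(n,uv); return o+d*(z-o[2])/d[2]
        ~~~^^^^^^
  File "h.py", line 4, in ray
    c=camera_info(n); p=cv2.undistortPoints(np.array([[uv]],float),c["intrinsics"],c["D"])[0,0]
ValueError: time passes only in moves, steps and waits
```

```bash
python3 - <<'E'
s=open('h.py').read()
s=s.replace("def ray","CI={n:camera_info(n) for n in('scene','top')}\ndef ray",1).replace("c=camera_info(n)","c=CI[n]")
open('h.py','w').write(s)
s=open('m.py').read()
s=s.replace('(S<40)&(V>150),(330,160,425,222)','(S<70)&(V>135),(330,160,425,222)').replace('(S<40)&(V>150),(230,160,325,225)','(S<70)&(V>135),(230,160,325,225)')
open('m.py','w').write(s)
E
python3 m.py
```

```text
timer n 245 mean [0.4    0.1882] rect [0.4022 0.1871] [0.0639 0.0629] ang 78.0 major 67.8
marker n 95 mean [ 0.4016 -0.1657] rect [ 0.4015 -0.1653] [0.1294 0.0094] ang 75.4 major 75.3
cap n 61 mean [0.4274 0.0043] rect [0.4285 0.005 ] [0.0276 0.0278] ang 0.4 major 130.1
strobe n 320 mean [0.4127 0.3549] rect [0.4131 0.3548] [0.0674 0.0525] ang 17.1 major -163.2
kspeed n 3002 mean [ 0.5855 -0.1804] rect [ 0.5868 -0.178 ] [0.1656 0.2794] ang 3.6 major 93.7
ksamp n 3719 mean [0.5763 0.1799] rect [0.5759 0.1801] [0.1676 0.2796] ang 3.4 major 93.4
pad n 263 mean [ 0.5859 -0.166 ] rect [ 0.5889 -0.1707] [0.0626 0.0732] ang 3.6 major 100.5
beaker base [ 0.4247 -0.3578  0.    ]
beaker rim [ 0.4226 -0.3549  0.08  ]
flask base [ 0.6111 -0.4062  0.    ]
```

```bash
cat > go.py <<'E'
# usage: go.py x y zgrasp yaw_of_tool_y_deg  -> turn first, then shift in turned frame
import sys; from station import *; import numpy as np
from scipy.spatial.transform import Rotation as R
x,y,z,a=map(float,sys.argv[1:5]); s=get_state(); Rc=R.from_rotvec(s["tcp_rot"]); M=Rc.as_matrix()
best=None
for b in (a,a+180):
    t=np.radians(b); ty=np.array([np.cos(t),np.sin(t),0]); tz=np.array([0,0,-1.]); T=np.c_[np.cross(ty,tz),ty,tz]
    rv=(Rc.inv()*R.from_matrix(T)).as_rotvec()
    if best is None or abs(rv[2])<abs(best[0][2]): best=(rv,T)
rv,T=best; g=s["eef_pos"]+M@[0,0,.159]
d=T.T@(np.array([x,y,z])+[0,0,.159]-s["eef_pos"])
print("t",round(s["clock"],2),"grasp now",g.round(4),"tool y yaw",np.degrees(np.arctan2(M[1,1],M[0,1])).round(1),"j6",s["joints"][5].round(2),"width",round(s["grip_width"],4),"F",s["wrist_force"].round(1))
print("turn",rv.round(4),"n",np.abs(rv).max()/.187,"shift",d.round(4),"n",np.abs(d).max()/.06)
E
python3 go.py .413 .355 .15 107
```

```text
t 0.1 grasp now [0.1713 0.4959 0.2451] tool y yaw 70.9 j6 -0.15 width 0.0917 F [-0.6 -0.1  0.2]
turn [-1.300e-03 -6.000e-04 -6.295e-01] n 3.3662313860818434 shift [-0.1898 -0.2056  0.0951] n 3.426039204824602
```

```bash
python3 -m creep '[{"offset":[0,0,0],"angular":[0,0,-0.157],"gripper":1},{"offset":[0,0,0],"angular":[0,0,-0.157],"gripper":1},{"offset":[0,0,0],"angular":[0,0,-0.157],"gripper":1},{"offset":[0,0,0],"angular":[0,0,-0.158],"gripper":1},{"offset":[-0.038,-0.041,0.01],"angular":[0,0,0],"gripper":1},{"offset":[-0.038,-0.041,0.02],"angular":[0,0,0],"gripper":1},{"offset":[-0.038,-0.041,0.02],"angular":[0,0,0],"gripper":1},{"offset":[-0.038,-0.041,0.02],"angular":[0,0,0],"gripper":1},{"offset":[-0.038,-0.041,0.025],"angular":[0,0,0],"gripper":1},{"offset":[0,0,0],"angular":[0,0,0],"gripper":1},{"offset":[0,0,0],"angular":[0,0,0],"gripper":1}]' 25; python3 go.py .413 .355 .035 107
python3 - <<'E'
from h import *
t=cv2.resize(grab_frame("top")[190:290,180:290,::-1],None,fx=4,fy=4,interpolation=2)
s=cv2.resize(grab_frame("scene")[140:260,130:250,::-1],None,fx=3.33,fy=3.33,interpolation=2)
cv2.imwrite("pics/a.png",np.hstack([t[:399],s[:399,:359]]))
E
```

```text
clock: 1.48
eef_pos: [0.4128, 0.3556, 0.3095]
tcp_rot: [0.462, -3.106, -0.0]
wrist_force: [-0.2, -0.3, 1.1]
grip_width: 0.0918
grip_force: 0.0
t 1.48 grasp now [0.4127 0.3556 0.1505] tool y yaw 106.9 j6 -1.3 width 0.0918 F [-0.2 -0.3  1.1]
turn [ 0.0002 -0.001  -0.0013] n 0.00695522154517461 shift [ 0.     -0.0006  0.1155] n 1.9256959272784286
```

View pics/a.png

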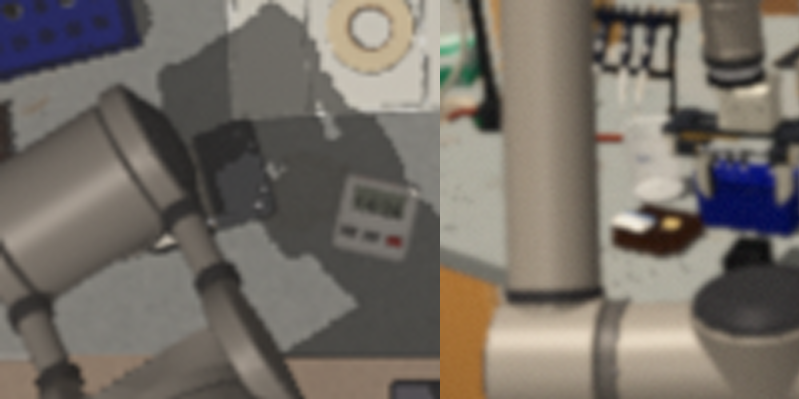

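The gripper straddles the black strobe (top crop about (230,170), scene crop (750,255)). I'm descending.

```bash
python3 -m creep '[{"offset":[0,0,0.04],"angular":[0,0,0],"gripper":1},{"offset":[0,0,0.04],"angular":[0,0,0],"gripper":1},{"offset":[0,0,0.02],"angular":[0,0,0],"gripper":1},{"offset":[0,0,0.0155],"angular":[0,0,0],"gripper":1},{"offset":[0,0,0],"angular":[0,0,0],"gripper":-1},{"offset":[0,0,0],"angular":[0,0,0],"gripper":-1},{"offset":[0,0,0],"angular":[0,0,0],"gripper":-1},{"offset":[0,0,0],"angular":[0,0,0],"gripper":-1},{"offset":[0,0,0],"angular":[0,0,0],"gripper":-1},{"offset":[0,0,0],"angular":[0,0,0],"gripper":-1}]' 25; python3 go.py .595 -.2615 .2 3.6
```

```text
clock: 2.82
eef_pos: [0.4133, 0.356, 0.1949]
tcp_rot: [-0.463, 3.106, 0.002]
wrist_force: [-0.9, 4.0, 5.5]
grip_width: 0.0498
grip_force: 25.0
t 2.83 grasp now [0.4135 0.3562 0.0359] tool y yaw 107.0 j6 -1.3 width 0.0498 F [-0.9  4.   5.5]
turn [-3.0000e-04  2.0000e-03 -1.3376e+00] n 7.152977922284352 shift [ 0.6277 -0.1426 -0.1641] n 10.461389534029855
```

```bash
sed -i 's|    if best is None.*|    j6=s["joints"][5]+rv[2]+np.arctan2(y,x)-s["joints"][0]\n    if best is None or abs(j6)<abs(best[2]): best=(rv,T,j6)|; s|rv,T=best;|rv,T,j6=best;print("j6 then",j6.round(2));|' go.py; python3 go.py .5922 -.2613 .2 3.6
```

```text
j6 then -0.48
t 2.83 grasp now [0.4135 0.3562 0.0359] tool y yaw 107.0 j6 -1.3 width 0.0498 F [-0.9  4.   5.5]
turn [2.200e-03 3.000e-04 1.804e+00] n 9.646977260028468 shift [-0.6273  0.1398 -0.1641] n 10.455132554023724
```

```bash
python3 -m creep '[{"offset":[0,0,-0.02],"angular":[0,0,0],"gripper":-1},{"offset":[0,0,-0.04],"angular":[0,0,0],"gripper":-1},{"offset":[0,0,-0.04],"angular":[0,0,0],"gripper":-1},{"offset":[0,0,-0.04],"angular":[0,0,0],"gripper":-1},{"offset":[0,0,-0.024],"angular":[0,0,0],"gripper":-1},{"offset":[0,0,0],"angular":[0,0,0.1],"gripper":-1},{"offset":[0,0,0],"angular":[0,0,0.17],"gripper":-1},{"offset":[0,0,0],"angular":[0,0,0.17],"gripper":-1},{"offset":[0,0,0],"angular":[0,0,0.17],"gripper":-1},{"offset":[0,0,0],"angular":[0,0,0.17],"gripper":-1},{"offset":[0,0,0],"angular":[0,0,0.17],"gripper":-1},{"offset":[0,0,0],"angular":[0,0,0.17],"gripper":-1},{"offset":[0,0,0],"angular":[0,0,0.17],"gripper":-1},{"offset":[0,0,0],"angular":[0,0,0.17],"gripper":-1},{"offset":[0,0,0],"angular":[0,0,0.17],"gripper":-1},{"offset":[0,0,0],"angular":[0,0,0.17],"gripper":-1},{"offset":[0,0,0],"angular":[0,0,0],"gripper":-1}]'; python3 go.py .5922 -.2613 .2 3.6
```

```text
clock: 4.95
eef_pos: [0.413, 0.3553, 0.3575]
tcp_rot: [-2.144, -2.296, 0.003]
wrist_force: [1.0, 0.8, -1.9]
grip_width: 0.05
grip_force: 25.0
j6 then -0.48
t 4.95 grasp now [0.4127 0.3551 0.1985] tool y yaw 3.9 j6 0.5 width 0.05 F [ 1.   0.8 -1.9]
turn [-0.0015  0.0012  0.0056] n 0.029687953377933174 shift [-0.6266  0.1402 -0.0015] n 10.443355889556155
```

```bash
python3 -m creep '[{"offset":[-0.025,0.006,0],"angular":[0,0,0.005],"gripper":-1},{"offset":[-0.05,0.011,0],"angular":[0,0,0],"gripper":-1},{"offset":[-0.05,0.011,0],"angular":[0,0,0],"gripper":-1},{"offset":[-0.05,0.011,0],"angular":[0,0,0],"gripper":-1},{"offset":[-0.05,0.011,0],"angular":[0,0,0],"gripper":-1},{"offset":[-0.05,0.011,0],"angular":[0,0,0],"gripper":-1},{"offset":[-0.05,0.011,0],"angular":[0,0,0],"gripper":-1},{"offset":[-0.05,0.011,0],"angular":[0,0,0],"gripper":-1},{"offset":[-0.05,0.011,0],"angular":[0,0,0],"gripper":-1},{"offset":[-0.05,0.011,0],"angular":[0,0,0],"gripper":-1},{"offset":[-0.05,0.011,0],"angular":[0,0,0],"gripper":-1},{"offset":[-0.05,0.011,0],"angular":[0,0,0],"gripper":-1},{"offset":[-0.035,0.013,0],"angular":[0,0,0],"gripper":-1},{"offset":[-0.015,0.004,0],"angular":[0,0,0],"gripper":-1},{"offset":[0,0,0],"angular":[0,0,0],"gripper":-1},{"offset":[0,0,0],"angular":[0,0,0],"gripper":-1}]'; python3 go.py .5922 -.2613 .042 3.6
```

```text
clock: 6.95
eef_pos: [0.5954, -0.2579, 0.358]
tcp_rot: [-2.148, -2.29, -0.0]
wrist_force: [-0.4, 0.7, -2.7]
grip_width: 0.0498
grip_force: 25.0
j6 then -0.48
t 6.95 grasp now [ 0.5953 -0.2578  0.199 ] tool y yaw 3.7 j6 -0.59 width 0.0498 F [-0.4  0.7 -2.7]
turn [-0.0009 -0.0011  0.0011] n 0.00580543093871873 shift [-0.0032 -0.0034  0.157 ] n 2.617392803559233
```

```bash
python3 -m creep '[{"offset":[-0.0032,-0.0034,0.02],"angular":[0,0,0],"gripper":-1},{"offset":[0,0,0.04],"angular":[0,0,0],"gripper":-1},{"offset":[0,0,0.04],"angular":[0,0,0],"gripper":-1},{"offset":[0,0,0.035],"angular":[0,0,0],"gripper":-1},{"offset":[0,0,0.015],"angular":[0,0,0],"gripper":-1},{"offset":[0,0,0.006],"angular":[0,0,0],"gripper":-1},{"offset":[0,0,0.002],"angular":[0,0,0],"gripper":-1},{"offset":[0,0,0.001],"angular":[0,0,0],"gripper":-1},{"offset":[0,0,0],"angular":[0,0,0],"gripper":-1}]'; python3 go.py .5922 -.2613 .04 3.6
```

```text
clock: 8.07
eef_pos: [0.5926, -0.2628, 0.2001]
tcp_rot: [2.151, 2.288, 0.001]
wrist_force: [0.4, 0.2, -2.4]
grip_width: 0.0499
grip_force: 25.0
j6 then -0.48
t 8.07 grasp now [ 0.5928 -0.2629  0.0411] tool y yaw 3.6 j6 -0.6 width 0.0499 F [ 0.4  0.2 -2.4]
turn [ 0.0012  0.0007 -0.0009] n 0.006481772684623823 shift [ 0.0015 -0.0003  0.0011] n 0.024635299579407827
```

```bash
python3 -m creep '[{"offset":[0,0,0.001],"angular":[0,0,0],"gripper":-1},{"offset":[0,0,0.0005],"angular":[0,0,0],"gripper":-1},{"offset":[0,0,0],"angular":[0,0,0],"gripper":0.6},{"offset":[0,0,0],"angular":[0,0,0],"gripper":0.6},{"offset":[0,0,0],"angular":[0,0,0],"gripper":0.6},{"offset":[0,0,0],"angular":[0,0,0],"gripper":0.6},{"offset":[0,0,-0.03],"angular":[0,0,0],"gripper":0.6},{"offset":[0,0,-0.05],"angular":[0,0,0],"gripper":0.6},{"offset":[0,0,-0.05],"angular":[0,0,0],"gripper":0.6},{"offset":[0,0,0],"angular":[0,0,0],"gripper":0.6}]'; python3 go.py .402 .187 .1 -12
```

```text
clock: 9.32
eef_pos: [0.5932, -0.263, 0.3328]
tcp_rot: [2.145, 2.283, 0.003]
wrist_force: [-0.7, -0.0, -1.1]
grip_width: 0.0737
grip_force: 0.0
j6 then 0.64
t 9.32 grasp now [ 0.5945 -0.2638  0.1738] tool y yaw 3.6 j6 -0.6 width 0.0737 F [-0.7 -0.  -1.1]
turn [0.0086 0.0042 0.2715] n 1.4519539769490872 shift [ 0.4005 -0.2806  0.0738] n 6.674206351665184
```

```bash
python3 -m creep '[{"offset":[0,0,0],"angular":[0,0,0.135],"gripper":1},{"offset":[0,0,0],"angular":[0,0,0.135],"gripper":1},{"offset":[0.02,-0.0146,0],"angular":[0,0,0],"gripper":1},{"offset":[0.045,-0.0315,0],"angular":[0,0,0],"gripper":1},{"offset":[0.045,-0.0315,0],"angular":[0,0,0],"gripper":1},{"offset":[0.045,-0.0315,0],"angular":[0,0,0],"gripper":1},{"offset":[0.045,-0.0315,0],"angular":[0,0,0],"gripper":1},{"offset":[0.045,-0.0315,0],"angular":[0,0,0],"gripper":1},{"offset":[0.045,-0.0315,0],"angular":[0,0,0],"gripper":1},{"offset":[0.045,-0.0315,0.02],"angular":[0,0,0],"gripper":1},{"offset":[0.045,-0.0315,0.02],"angular":[0,0,0],"gripper":1},{"offset":[0.02,-0.014,0.02],"angular":[0,0,0],"gripper":1},{"offset":[0,0,0.01],"angular":[0,0,0],"gripper":1},{"offset":[0,0,0],"angular":[0,0,0],"gripper":1},{"offset":[0,0,0],"angular":[0,0,0],"gripper":1}]'; python3 go.py .402 .187 .022 -12
python3 - <<'E'
from h import *
t=cv2.resize(grab_frame("top")[140:290,215:445,::-1],None,fx=3.4,fy=3.4,interpolation=2)
cv2.imwrite("pics/b.png",t)
E
```

```text
clock: 11.2
eef_pos: [0.4012, 0.1859, 0.258]
tcp_rot: [2.441, 1.977, 0.001]
wrist_force: [0.0, 0.6, -0.6]
grip_width: 0.0916
grip_force: 0.0
j6 then 0.64
t 11.2 grasp now [0.4013 0.1859 0.099 ] tool y yaw -12.0 j6 0.47 width 0.0916 F [ 0.   0.6 -0.6]
turn [ 0.0007 -0.0003 -0.    ] n 0.00398705172752118 shift [0.0013 0.0006 0.077 ] n 1.284138867734778
```

View pics/b.png

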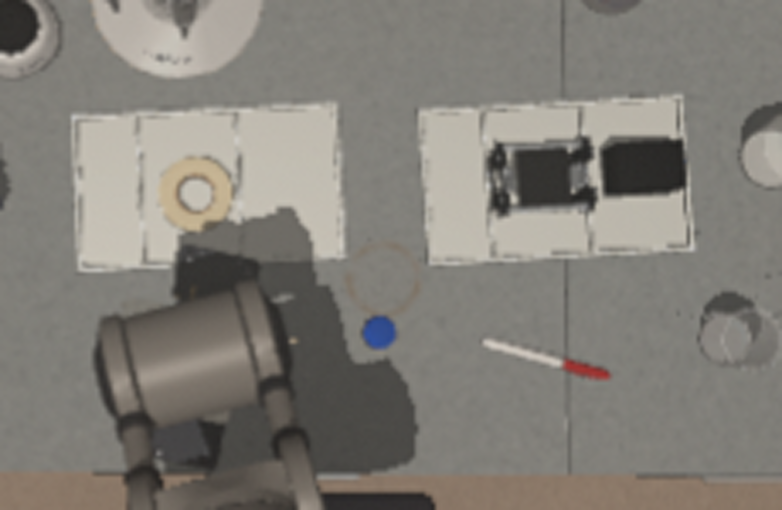

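The strobe stands in the right compartment (643,165) and the cradle posts centre on about (542,177). I'm descending on the timer and gripping it.

```bash
python3 -m creep '[{"offset":[0.0013,0.0006,0.03],"angular":[0,0,0],"gripper":1},{"offset":[0,0,0.03],"angular":[0,0,0],"gripper":1},{"offset":[0,0,0.013],"angular":[0,0,0],"gripper":1},{"offset":[0,0,0.004],"angular":[0,0,0],"gripper":1},{"offset":[0,0,0],"angular":[0,0,0],"gripper":-1},{"offset":[0,0,0],"angular":[0,0,0],"gripper":-1},{"offset":[0,0,0],"angular":[0,0,0],"gripper":-1},{"offset":[0,0,0],"angular":[0,0,0],"gripper":-1},{"offset":[0,0,0],"angular":[0,0,0],"gripper":-1}]' 30; python3 go.py .5858 -.159 .15 3.6
python3 - <<'E'
from h import *
for z in(.045,.05,.055): print(z,on("top",(374.3-.35,192.06-.35),z).round(4))
print(proj("top",(.5858,-.159,.05)))
E
```

```text
clock: 12.38
eef_pos: [0.4015, 0.1879, 0.1813]
tcp_rot: [2.44, 1.979, 0.002]
wrist_force: [-0.8, 0.1, 6.5]
grip_width: 0.0656
grip_force: 30.0
j6 then -0.33
t 12.38 grasp now [0.4017 0.188  0.0223] tool y yaw -11.9 j6 0.47 width 0.0656 F [-0.8  0.1  6.5]
turn [ 0.001  -0.0004 -0.2708] n 1.447884928466723 shift [-0.3578  0.1621 -0.1277] n 5.9632203813960505
0.045 [ 0.5837 -0.1555  0.045 ]
0.05 [ 0.5831 -0.1543  0.05  ]
0.055 [ 0.5824 -0.1531  0.055 ]
[375.32674995 190.9259085 ]
```

Run:
```python
from h import *
c,s=np.cos(np.radians(3.6)),np.sin(np.radians(3.6))
def W(p): return np.array([.587+c*p[0]-s*p[1],-.178+s*p[0]+c*p[1],p[2]])
out=[]
for n,(x0,y0,x1,y1),f in(("top",(350,165,402,220),7.7),("scene",(305,210,395,262),4.7)):
    im=cv2.resize(grab_frame(n)[y0:y1,x0:x1,::-1],None,fx=f,fy=f,interpolation=cv2.INTER_CUBIC)
    def px(P): return tuple(int(round((q+.5-o)*f)) for q,o in zip(proj(n,W(P)),(x0,y0)))
    for y in(.019-.0355,.019+.0355): cv2.line(im,px((-.033,y,.05)),px((.033,y,.05)),(0,0,255),1)
    for x in(-.08,.08):
        cv2.line(im,px((x,-.1365,.012)),px((x,.1365,.012)),(0,200,0),1)
    for y in(.069,-.031): cv2.line(im,px((-.077,y,.012)),px((.077,y,.012)),(255,0,0),1)
    cv2.circle(im,px((0,.019,.037)),3,(0,255,255),1)
    out.append(im); print(im.shape)
h=min(o.shape[0] for o in out); cv2.imwrite("pics/c.png",np.hstack([o[:h] for o in out])[:,:800]);
```

```text
(424, 400, 3)
(244, 423, 3)
```

View pics/c.png

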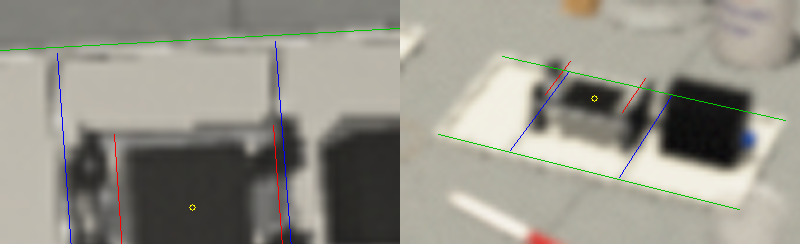

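The overlay shows the tray lines matching in both views, and the post edges are consistent with the flare. The cradle pose (.586,-.159) is good to about 1 mm. I'll carry the timer over.

```bash
python3 -m creep '[{"offset":[0,0,-0.025],"angular":[0,0,0],"gripper":-1},{"offset":[0,0,-0.04],"angular":[0,0,0],"gripper":-1},{"offset":[0,0,-0.04],"angular":[0,0,-0.135],"gripper":-1},{"offset":[0,0,-0.023],"angular":[0,0,-0.136],"gripper":-1},{"offset":[-0.02,0.009,0],"angular":[0,0,0],"gripper":-1},{"offset":[-0.045,0.0204,0],"angular":[0,0,0],"gripper":-1},{"offset":[-0.045,0.0204,0],"angular":[0,0,0],"gripper":-1},{"offset":[-0.045,0.0204,0],"angular":[0,0,0],"gripper":-1},{"offset":[-0.045,0.0204,0],"angular":[0,0,0],"gripper":-1},{"offset":[-0.045,0.0204,0],"angular":[0,0,0],"gripper":-1},{"offset":[-0.045,0.0204,0],"angular":[0,0,0],"gripper":-1},{"offset":[-0.04,0.018,0],"angular":[0,0,0],"gripper":-1},{"offset":[-0.02,0.009,0],"angular":[0,0,0],"gripper":-1},{"offset":[-0.008,0.0037,0],"angular":[0,0,0],"gripper":-1},{"offset":[0,0,0],"angular":[0,0,0],"gripper":-1},{"offset":[0,0,0],"angular":[0,0,0],"gripper":-1}]' 30; python3 go.py .5858 -.159 .08 3.6
```

```text
clock: 14.48
eef_pos: [0.5853, -0.1582, 0.3087]
tcp_rot: [-2.149, -2.291, -0.0]
wrist_force: [0.4, 0.4, -1.4]
grip_width: 0.0658
grip_force: 30.0
j6 then -0.33
t 14.47 grasp now [ 0.5853 -0.1582  0.1497] tool y yaw 3.7 j6 -0.45 width 0.0658 F [ 0.4  0.4 -1.4]
turn [-0.0005 -0.0006  0.0011] n 0.005973812336005203 shift [-0.0008  0.0004  0.0697] n 1.1611812178321292
```

Lower to just above the flared tops (underside about 58 mm) and look.

```bash
python3 -m creep '[{"offset":[-0.0008,0.0004,0.03],"angular":[0,0,0],"gripper":-1},{"offset":[0,0,0.03],"angular":[0,0,0],"gripper":-1},{"offset":[0,0,0.0097],"angular":[0,0,0],"gripper":-1},{"offset":[0,0,0],"angular":[0,0,0],"gripper":-1},{"offset":[0,0,0],"angular":[0,0,0],"gripper":-1}]'; python3 go.py .5858 -.159 .055 3.6
python3 - <<'E'
from h import *
s=cv2.resize(grab_frame("scene")[190:270,300:410,::-1],None,fx=6,fy=6,interpolation=cv2.INTER_CUBIC)
cv2.imwrite("pics/d.png",s)
E
```

```text
clock: 15.1
eef_pos: [0.5865, -0.16, 0.2403]
tcp_rot: [2.149, 2.289, 0.001]
wrist_force: [0.5, -0.2, -0.5]
grip_width: 0.0655
grip_force: 30.0
j6 then -0.33
t 15.1 grasp now [ 0.5869 -0.1601  0.0813] tool y yaw 3.6 j6 -0.46 width 0.0655 F [ 0.5 -0.2 -0.5]
turn [0.0021 0.0009 0.0004] n 0.010973924875630816 shift [ 0.001  -0.0007  0.0263] n 0.43914958289951644
```

View pics/d.png

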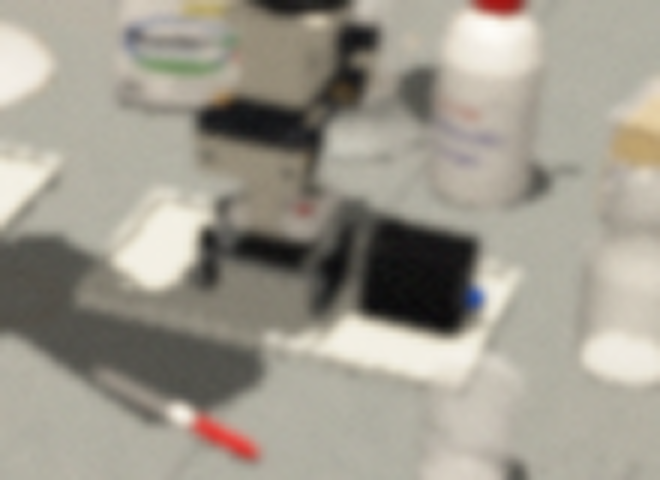

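The timer hovers between the posts at (215,250) and (330,265), red key at (303,208). I'm lowering onto the pad.

```bash
python3 -m creep '[{"offset":[0.001,-0.0005,0.012],"angular":[0,0,0],"gripper":-1},{"offset":[0,0,0.006],"angular":[0,0,0],"gripper":-1},{"offset":[0,0,0.002],"angular":[0,0,0],"gripper":-1},{"offset":[0,0,0],"angular":[0,0,0],"gripper":-1}]'; python3 go.py .5858 -.159 .055 3.6;  python3 -m creep '[{"offset":[0,0,0.003],"angular":[0,0,0],"gripper":-1},{"offset":[0,0,0.002],"angular":[0,0,0],"gripper":-1},{"offset":[0,0,0],"angular":[0,0,0],"gripper":-1}]'; python3 go.py .5858 -.159 .055 3.6
```

```text
clock: 15.65
eef_pos: [0.5855, -0.1591, 0.2188]
tcp_rot: [-2.15, -2.29, 0.0]
wrist_force: [0.5, -0.8, -0.3]
grip_width: 0.0658
grip_force: 30.0
j6 then -0.33
t 15.65 grasp now [ 0.5855 -0.159   0.0598] tool y yaw 3.6 j6 -0.45 width 0.0658 F [ 0.5 -0.8 -0.3]
turn [-0.0003 -0.0002  0.0001] n 0.0016048793140543522 shift [0.     0.0003 0.0048] n 0.08041621993443114
clock: 16.02
eef_pos: [0.5858, -0.1591, 0.2144]
tcp_rot: [2.15, 2.29, 0.001]
wrist_force: [-1.0, 0.2, 3.3]
grip_width: 0.066
grip_force: 30.0
j6 then -0.33
t 16.02 grasp now [ 0.5859 -0.1592  0.0554] tool y yaw 3.6 j6 -0.45 width 0.066 F [-1.   0.2  3.3]
turn [0.0011 0.0004 0.0002] n 0.005652788283475091 shift [0.0001 0.0001 0.0004] n 0.006616475480882011
```

```bash
python3 -m creep '[{"offset":[0,0,0],"angular":[0,0,0],"gripper":0.7},{"offset":[0,0,0],"angular":[0,0,0],"gripper":0.7},{"offset":[0,0,0],"angular":[0,0,0],"gripper":0.7},{"offset":[0,0,-0.02],"angular":[0,0,0],"gripper":0.7},{"offset":[0,0,-0.03],"angular":[0,0,0],"gripper":0.7},{"offset":[0,0,0],"angular":[0,0,0],"gripper":-1},{"offset":[0,0,0],"angular":[0,0,0],"gripper":-1},{"offset":[0,0,0],"angular":[0,0,0],"gripper":-1},{"offset":[0,0,0],"angular":[0,0,0],"gripper":-1},{"offset":[0,0,0],"angular":[0,0,0],"gripper":-1},{"offset":[0,0,0],"angular":[0,0,0],"gripper":-1}]'; python3 go.py .5858 -.159 .078 3.6
python3 - <<'E'
from h import *
s=cv2.resize(grab_frame("scene")[200:265,305:405,::-1],None,fx=7,fy=7,interpolation=cv2.INTER_CUBIC)
cv2.imwrite("pics/e.png",s)
E
```

```text
clock: 17.4
eef_pos: [0.5855, -0.1591, 0.2638]
tcp_rot: [-2.15, -2.29, -0.0]
wrist_force: [0.3, -0.2, 0.1]
grip_width: 0.0225
grip_force: 0.0
j6 then -0.33
t 17.4 grasp now [ 0.5855 -0.159   0.1048] tool y yaw 3.6 j6 -0.45 width 0.0225 F [ 0.3 -0.2  0.1]
turn [-0.0002 -0.0002  0.0002] n 0.0009616173158184744 shift [0.     0.0003 0.0268] n 0.44749477708198315
```

View pics/e.png

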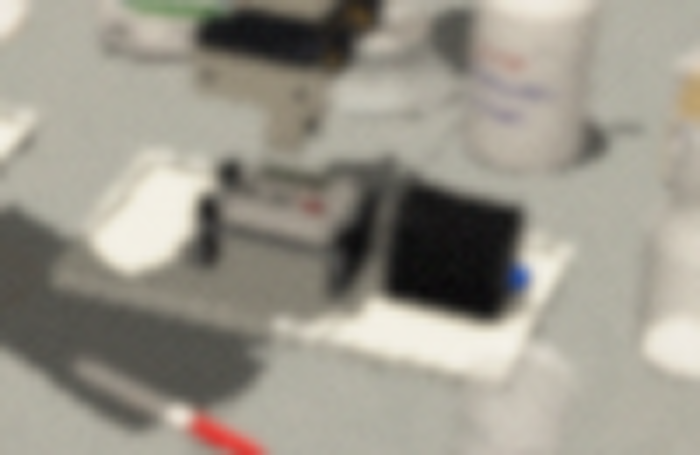

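The timer sits level between the uprights (280,210). I'm pressing it down.

```bash
python3 -m creep '[{"offset":[0,0,0],"angular":[0,0,0],"gripper":-1},{"offset":[0,0,0],"angular":[0,0,0],"gripper":-1},{"offset":[0,0,0.018],"angular":[0,0,0],"gripper":-1},{"offset":[0,0,0.01],"angular":[0,0,0],"gripper":-1},{"offset":[0,0,0.004],"angular":[0,0,0],"gripper":-1},{"offset":[0,0,0.004],"angular":[0,0,0],"gripper":-1},{"offset":[0,0,0.004],"angular":[0,0,0],"gripper":-1},{"offset":[0,0,0.004],"angular":[0,0,0],"gripper":-1},{"offset":[0,0,0.004],"angular":[0,0,0],"gripper":-1},{"offset":[0,0,0],"angular":[0,0,0],"gripper":-1}]'; python3 go.py .5858 -.159 .044 3.6;python3 -m creep '[{"offset":[0,0,0.003],"angular":[0,0,0],"gripper":-1},{"offset":[0,0,0.002],"angular":[0,0,0],"gripper":-1},{"offset":[0,0,0],"angular":[0,0,0],"gripper":-1}]'; python3 go.py .5858 -.159 .044 3.6
```

```text
clock: 18.7
eef_pos: [0.586, -0.1592, 0.2165]
tcp_rot: [2.149, 2.289, 0.001]
wrist_force: [2.6, -0.8, 2.3]
grip_width: 0.0005
grip_force: 1.3
j6 then -0.33
t 18.7 grasp now [ 0.5863 -0.1593  0.0575] tool y yaw 3.6 j6 -0.45 width 0.0005 F [ 2.6 -0.8  2.3]
turn [0.002  0.0008 0.0002] n 0.010588348383960333 shift [ 0.0002 -0.0002  0.0135] n 0.2258024068093306
clock: 19.08
eef_pos: [0.5859, -0.1592, 0.2111]
tcp_rot: [2.15, 2.289, 0.001]
wrist_force: [3.7, -1.6, 4.1]
grip_width: 0.0007
grip_force: 1.9
j6 then -0.33
t 19.07 grasp now [ 0.5861 -0.1593  0.0521] tool y yaw 3.6 j6 -0.45 width 0.0007 F [ 3.7 -1.6  4.1]
turn [0.0014 0.0005 0.0001] n 0.007222474357229728 shift [ 0.0002 -0.0001  0.0081] n 0.13537556751630764
```

```bash
python3 -m creep '[{"offset":[0,0,0.002],"angular":[0,0,0],"gripper":-1},{"offset":[0,0,0.002],"angular":[0,0,0],"gripper":-1},{"offset":[0,0,0.002],"angular":[0,0,0],"gripper":-1},{"offset":[0,0,0],"angular":[0,0,0],"gripper":-1}]'; python3 -m creep '[{"offset":[0,0,0.001],"angular":[0,0,0],"gripper":-1},{"offset":[0,0,0.001],"angular":[0,0,0],"gripper":-1},{"offset":[0,0,0],"angular":[0,0,0],"gripper":-1}]'; python3 go.py .5858 -.159 .044 3.6
```

```text
clock: 19.58
eef_pos: [0.5858, -0.1592, 0.2051]
tcp_rot: [2.15, 2.29, 0.001]
wrist_force: [2.3, -1.5, 3.5]
grip_width: 0.0001
grip_force: 1.9
clock: 19.95
eef_pos: [0.5856, -0.1591, 0.203]
tcp_rot: [2.15, 2.29, 0.0]
wrist_force: [3.9, -0.4, 4.8]
grip_width: 0.0008
grip_force: 2.4
j6 then -0.33
t 19.95 grasp now [ 0.5856 -0.1591  0.044 ] tool y yaw 3.6 j6 -0.45 width 0.0008 F [ 3.9 -0.4  4.8]
turn [0.0002 0.     0.0002] n 0.0013222413957788793 shift [ 0.0001  0.0002 -0.    ] n 0.003294287099711425
```

```bash
python3 -m creep '[{"offset":[0,0,0.001],"angular":[0,0,0],"gripper":-1},{"offset":[0,0,0.001],"angular":[0,0,0],"gripper":-1},{"offset":[0,0,0],"angular":[0,0,0],"gripper":-1}]'; python3 go.py .5858 -.159 .043 3.6; python3 -m creep '[{"offset":[0,0,0.001],"angular":[0,0,0],"gripper":-1},{"offset":[0,0,0],"angular":[0,0,0],"gripper":-1}]'; python3 go.py .5858 -.159 .043 3.6
```

```text
clock: 20.32
eef_pos: [0.5856, -0.1591, 0.2017]
tcp_rot: [2.15, 2.29, 0.0]
wrist_force: [0.9, -0.3, 9.2]
grip_width: 0.0005
grip_force: 4.9
j6 then -0.33
t 20.32 grasp now [ 0.5857 -0.1591  0.0427] tool y yaw 3.6 j6 -0.45 width 0.0005 F [ 0.9 -0.3  9.2]
turn [0.0005 0.0002 0.0002] n 0.0025149272052739737 shift [ 0.0001  0.0002 -0.0003] n 0.004606996081521486
clock: 20.58
eef_pos: [0.5856, -0.1591, 0.2016]
tcp_rot: [2.15, 2.29, 0.0]
wrist_force: [-0.3, -0.8, 16.1]
grip_width: 0.0004
grip_force: 8.1
j6 then -0.33
t 20.57 grasp now [ 0.5857 -0.1591  0.0426] tool y yaw 3.6 j6 -0.45 width 0.0004 F [-0.3 -0.8 16.1]
turn [0.0008 0.0005 0.0003] n 0.004532530566615504 shift [ 0.      0.0002 -0.0004] n 0.006406054873986841
```

The firm stop is reached with the tip at 23.6 mm. I'm retreating and going to the marker.

```bash
python3 -m creep '[{"offset":[0,0,-0.02],"angular":[0,0,0],"gripper":-1},{"offset":[0,0,-0.03],"angular":[0,0,0],"gripper":-1},{"offset":[0,0,-0.04],"angular":[0,0,0],"gripper":-0.2},{"offset":[0,0,0],"angular":[0,0,0],"gripper":-0.2},{"offset":[0,0,0],"angular":[0,0,0],"gripper":-0.2}]'; python3 go.py .4015 -.1653 .08 -14.7
python3 - <<'E'
from h import *
s=cv2.resize(grab_frame("scene")[200:265,305:405,::-1],None,fx=7,fy=7,interpolation=cv2.INTER_CUBIC)
cv2.imwrite("pics/f.png",s)
E
```

```text
clock: 21.2
eef_pos: [0.5847, -0.1587, 0.2884]
tcp_rot: [-2.148, -2.287, 0.002]
wrist_force: [-0.1, -0.4, -1.2]
grip_width: 0.0257
grip_force: 0.0
j6 then -0.13
t 21.2 grasp now [ 0.5841 -0.1584  0.1294] tool y yaw 3.6 j6 -0.45 width 0.0257 F [-0.1 -0.4 -1.2]
turn [-0.0041 -0.0013  0.3196] n 1.7091591107540087 shift [-0.0529 -0.1755  0.0494] n 2.9252522334545645
```

View pics/f.png

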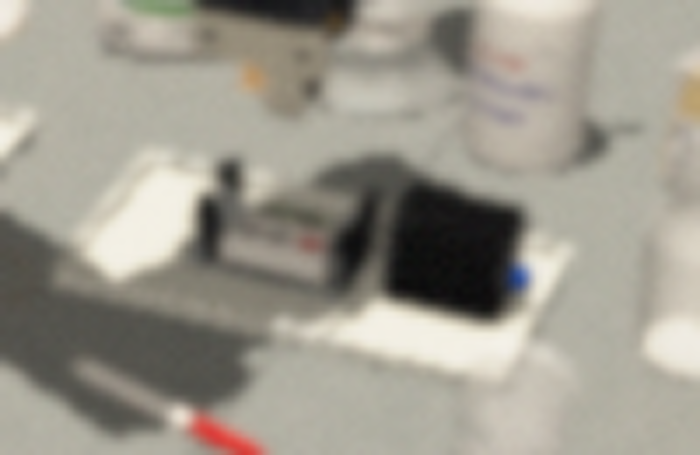

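The timer now sits low and held down (270,255). On to the marker.

```bash
python3 -m creep '[{"offset":[0,0,0],"angular":[0,0,0.16],"gripper":0},{"offset":[0,0,0],"angular":[0,0,0.16],"gripper":0},{"offset":[-0.007,-0.023,0],"angular":[0,0,0],"gripper":0},{"offset":[-0.013,-0.043,0],"angular":[0,0,0],"gripper":0},{"offset":[-0.013,-0.043,0],"angular":[0,0,0],"gripper":0},{"offset":[-0.013,-0.043,0.02],"angular":[0,0,0],"gripper":0},{"offset":[-0.007,-0.0235,0.03],"angular":[0,0,0],"gripper":0},{"offset":[0,0,0],"angular":[0,0,0],"gripper":0},{"offset":[0,0,0],"angular":[0,0,0],"gripper":0}]' 20; python3 go.py .4015 -.1653 .024 -14.7
```

```text
clock: 22.38
eef_pos: [0.4032, -0.166, 0.2401]
tcp_rot: [2.488, 1.918, 0.0]
wrist_force: [-0.1, 0.2, 0.1]
grip_width: 0.046
grip_force: 0.0
j6 then -0.13
t 22.38 grasp now [ 0.4032 -0.166   0.0811] tool y yaw -14.7 j6 -0.31 width 0.046 F [-0.1  0.2  0.1]
turn [ 0.0002 -0.0001 -0.0006] n 0.0034191342107685457 shift [ 0.0003 -0.0018  0.0571] n 0.9513449678107976
```

```bash
python3 -m creep '[{"offset":[0,-0.0018,0.03],"angular":[0,0,0],"gripper":0},{"offset":[0,0,0.02],"angular":[0,0,0],"gripper":0},{"offset":[0,0,0.007],"angular":[0,0,0],"gripper":0},{"offset":[0,0,0],"angular":[0,0,0],"gripper":-1},{"offset":[0,0,0],"angular":[0,0,0],"gripper":-1},{"offset":[0,0,0],"angular":[0,0,0],"gripper":-1},{"offset":[0,0,0],"angular":[0,0,0],"gripper":-1},{"offset":[0,0,0],"angular":[0,0,0],"gripper":-1},{"offset":[0,0,-0.03],"angular":[0,0,0],"gripper":-1},{"offset":[0,0,-0.05],"angular":[0,0,0],"gripper":-1},{"offset":[0,0,-0.05],"angular":[0,0,0],"gripper":-1},{"offset":[0,0,0],"angular":[0,0,0],"gripper":-1}]' 30; python3 go.py .5804 -.0732 .15 93.6
```

```text
clock: 23.88
eef_pos: [0.4013, -0.1657, 0.3162]
tcp_rot: [2.482, 1.914, 0.004]
wrist_force: [-0.1, 0.1, -1.1]
grip_width: 0.0115
grip_force: 30.0
j6 then 1.38
t 23.88 grasp now [ 0.4024 -0.1663  0.1573] tool y yaw -14.7 j6 -0.31 width 0.0115 F [-0.1  0.1 -1.1]
turn [ 0.0079 -0.0027  1.251 ] n 6.689852253324411 shift [ 0.1845 -0.081   0.0072] n 3.075789693806571
```

Gripped (11.5 mm). Turn and carry.

```bash
python3 -m creep '[{"offset":[0,0,0],"angular":[0,0,0.151],"gripper":-1},{"offset":[0,0,0],"angular":[0,0,0.16],"gripper":-1},{"offset":[0,0,0],"angular":[0,0,0.16],"gripper":-1},{"offset":[0,0,0],"angular":[0,0,0.16],"gripper":-1},{"offset":[0,0,0],"angular":[0,0,0.16],"gripper":-1},{"offset":[0,0,0],"angular":[0,0,0.16],"gripper":-1},{"offset":[0,0,0],"angular":[0,0,0.16],"gripper":-1},{"offset":[0,0,0],"angular":[0,0,0.14],"gripper":-1},{"offset":[0.0245,-0.011,0],"angular":[0,0,0],"gripper":-1},{"offset":[0.04,-0.0175,0],"angular":[0,0,0],"gripper":-1},{"offset":[0.04,-0.0175,0],"angular":[0,0,0],"gripper":-1},{"offset":[0.04,-0.0175,0],"angular":[0,0,0],"gripper":-1},{"offset":[0.03,-0.0125,0],"angular":[0,0,0],"gripper":-1},{"offset":[0.01,-0.005,0],"angular":[0,0,0],"gripper":-1},{"offset":[0,0,0],"angular":[0,0,0],"gripper":-1},{"offset":[0,0,0],"angular":[0,0,0],"gripper":-1}]'; python3 go.py .5804 -.0732 .033 93.6
python3 - <<'E'
from h import *
t=cv2.resize(grab_frame("top")[130:290,230:460,::-1],None,fx=3.4,fy=3.4,interpolation=2)
s=cv2.resize(grab_frame("scene")[190:275,245:405,::-1],None,fx=5,fy=5,interpolation=cv2.INTER_CUBIC)
cv2.imwrite("pics/g.png",s)
E
```

```text
clock: 25.88
eef_pos: [0.5788, -0.0734, 0.3126]
tcp_rot: [-3.14, -0.098, 0.002]
wrist_force: [0.1, -0.8, 0.1]
grip_width: 0.0115
grip_force: 30.0
j6 then 1.38
t 25.88 grasp now [ 0.5786 -0.0734  0.1536] tool y yaw -86.4 j6 1.25 width 0.0115 F [ 0.1 -0.8  0.1]
turn [-0.0003  0.0013 -0.0007] n 0.007087776151598272 shift [ 1.600e-03 -1.000e-04  1.206e-01] n 2.0108188754581064
```

View pics/g.png

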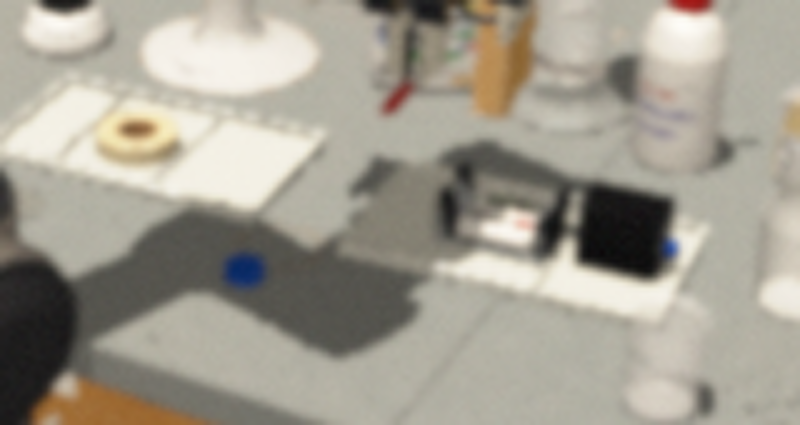

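The marker hangs level with its red end at (405,90), and the timer is still down in the cradle (500,225). I'm lowering the marker.

```bash
python3 -m creep '[{"offset":[0.0016,0.0015,0.03],"angular":[0,0,0],"gripper":-1},{"offset":[0,0,0.04],"angular":[0,0,0],"gripper":-1},{"offset":[0,0,0.03],"angular":[0,0,0],"gripper":-1},{"offset":[0,0,0.015],"angular":[0,0,0],"gripper":-1},{"offset":[0,0,0.007],"angular":[0,0,0],"gripper":-1},{"offset":[0,0,0.002],"angular":[0,0,0],"gripper":-1},{"offset":[0,0,0],"angular":[0,0,0],"gripper":-1},{"offset":[0,0,0],"angular":[0,0,0],"gripper":-1}]'; python3 go.py .5804 -.0747 .0285 93.6
```

```text
clock: 26.98
eef_pos: [0.5816, -0.0742, 0.1898]
tcp_rot: [3.14, 0.099, 0.002]
wrist_force: [-0.3, -0.4, -0.2]
grip_width: 0.0109
grip_force: 30.0
j6 then 1.38
t 26.98 grasp now [ 0.5818 -0.0743  0.0308] tool y yaw -86.4 j6 1.25 width 0.0109 F [-0.3 -0.4 -0.2]
turn [ 0.0004 -0.0014  0.0001] n 0.007501372642374561 shift [-0.0012  0.0004  0.0023] n 0.03880735989862383
```

```bash
python3 -m creep '[{"offset":[0,0,0.0015],"angular":[0,0,0],"gripper":-1},{"offset":[0,0,0.001],"angular":[0,0,0],"gripper":-1},{"offset":[0,0,0],"angular":[0,0,0],"gripper":-1},{"offset":[0,0,0],"angular":[0,0,0],"gripper":-0.6},{"offset":[0,0,0],"angular":[0,0,0],"gripper":-0.6},{"offset":[0,0,-0.02],"angular":[0,0,0],"gripper":-0.6},{"offset":[0,0,-0.03],"angular":[0,0,0],"gripper":-0.6},{"offset":[0,0,-0.05],"angular":[0,0,0],"gripper":-0.3},{"offset":[0,0,0],"angular":[0,0,0],"gripper":0},{"offset":[0,0,0],"angular":[0,0,0],"gripper":0.2}]'; python3 go.py .428 .0046 .06 10
```

```text
clock: 28.22
eef_pos: [0.5811, -0.0742, 0.286]
tcp_rot: [-3.14, -0.099, 0.001]
wrist_force: [-1.1, 0.9, -0.5]
grip_width: 0.0439
grip_force: 0.0
j6 then -0.16
t 28.23 grasp now [ 0.5809 -0.0741  0.127 ] tool y yaw -86.4 j6 1.25 width 0.0439 F [-1.1  0.9 -0.5]
turn [-8.0000e-04  3.0000e-04 -1.6825e+00] n 8.997317340482164 shift [ 0.1041 -0.1371  0.067 ] n 2.2842091518430125
```

```bash
python3 -m creep '[{"offset":[0,0,0],"angular":[0,0,-0.157],"gripper":0.2},{"offset":[0,0,0],"angular":[0,0,-0.157],"gripper":0.2},{"offset":[0,0,0],"angular":[0,0,-0.157],"gripper":0.2},{"offset":[0,0,0],"angular":[0,0,-0.157],"gripper":0.2},{"offset":[0,0,0],"angular":[0,0,-0.157],"gripper":0.2},{"offset":[0,0,0],"angular":[0,0,-0.157],"gripper":0.2},{"offset":[0,0,0],"angular":[0,0,-0.157],"gripper":0.2},{"offset":[0,0,0],"angular":[0,0,-0.157],"gripper":0.2},{"offset":[0,0,0],"angular":[0,0,-0.157],"gripper":0.2},{"offset":[0,0,0],"angular":[0,0,-0.154],"gripper":0.2},{"offset":[0,0,0],"angular":[0,0,0],"gripper":0.2}]'; python3 go.py .428 .0046 .06 3.4
python3 - <<'E'
from h import *
s=cv2.resize(grab_frame("top")[150:260,225:455,::-1],None,fx=3.4,fy=3.4,interpolation=2)
cv2.imwrite("pics/g2.png",s)
E
```

```text
clock: 29.6
eef_pos: [0.581, -0.0742, 0.2849]
tcp_rot: [-2.155, -2.283, 0.002]
wrist_force: [0.4, 0.1, 0.2]
grip_width: 0.0551
grip_force: 0.0
j6 then -0.05
t 29.6 grasp now [ 0.5805 -0.074   0.1259] tool y yaw 3.3 j6 -0.32 width 0.0551 F [0.4 0.1 0.2]
turn [-0.0029 -0.001  -0.0017] n 0.015337334361093184 shift [ 0.0877 -0.1481  0.0659] n 2.4675148090778274
```

View pics/g2.png

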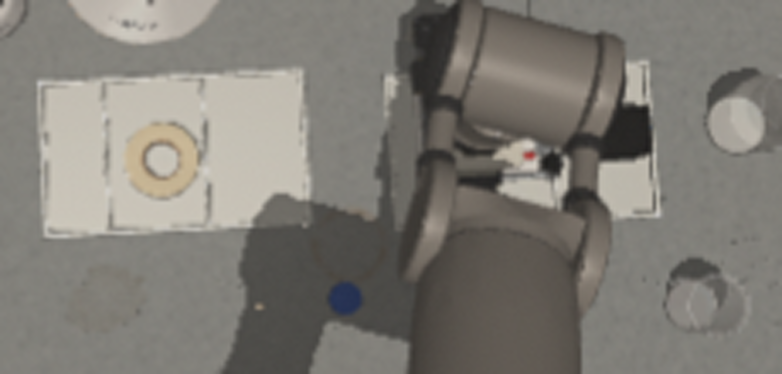

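The cap is still at (345,299), and the arm hides the speed tray. I'm moving to the cap.

```bash
python3 -m creep '[{"offset":[0.018,-0.03,0],"angular":[0,0,0],"gripper":0.3},{"offset":[0.026,-0.044,0],"angular":[0,0,0],"gripper":0.3},{"offset":[0.026,-0.044,0.015],"angular":[0,0,0],"gripper":0.3},{"offset":[0.0177,-0.03,0.03],"angular":[0,0,0],"gripper":0.3},{"offset":[0,0,0.021],"angular":[0,0,0],"gripper":0.3},{"offset":[0,0,0],"angular":[0,0,0],"gripper":0.3},{"offset":[0,0,0],"angular":[0,0,0],"gripper":0.3}]'; python3 go.py .428 .0046 .022 3.4
```

```text
clock: 30.52
eef_pos: [0.429, 0.0044, 0.2209]
tcp_rot: [2.156, 2.284, 0.001]
wrist_force: [-0.5, 0.6, -0.4]
grip_width: 0.0601
grip_force: 0.0
j6 then -0.05
t 30.52 grasp now [0.4292 0.0044 0.0619] tool y yaw 3.3 j6 -0.23 width 0.0601 F [-0.5  0.6 -0.4]
turn [ 0.0008  0.0001 -0.0017] n 0.009356634588736184 shift [ 0.0003 -0.001   0.0399] n 0.6654171807363816
```

```bash
python3 -m creep '[{"offset":[0,-0.001,0.025],"angular":[0,0,0],"gripper":0.3},{"offset":[0,0,0.011],"angular":[0,0,0],"gripper":0.3},{"offset":[0,0,0.004],"angular":[0,0,0],"gripper":0.3},{"offset":[0,0,0],"angular":[0,0,0],"gripper":-1},{"offset":[0,0,0],"angular":[0,0,0],"gripper":-1},{"offset":[0,0,0],"angular":[0,0,0],"gripper":-1},{"offset":[0,0,0],"angular":[0,0,0],"gripper":-1},{"offset":[0,0,0],"angular":[0,0,0],"gripper":-1},{"offset":[0,0,-0.02],"angular":[0,0,0],"gripper":-1},{"offset":[0,0,-0.04],"angular":[0,0,0],"gripper":-1},{"offset":[0,0,-0.03],"angular":[0,0,0],"gripper":-1},{"offset":[0,0,0],"angular":[0,0,0],"gripper":-1}]' 15; python3 go.py .5699 .2823 .11 3.4
```

```text
clock: 32.02
eef_pos: [0.4279, 0.0045, 0.2721]
tcp_rot: [2.152, 2.283, 0.004]
wrist_force: [-1.2, 0.5, -0.3]
grip_width: 0.0328
grip_force: 15.9
j6 then 0.4
t 32.02 grasp now [0.4286 0.0044 0.1131] tool y yaw 3.4 j6 -0.23 width 0.0328 F [-1.2  0.5 -0.3]
turn [ 0.0044  0.0009 -0.0003] n 0.023677977912376226 shift [0.2689 0.1582 0.0031] n 4.482073828883835
```

```bash
python3 -m creep '[{"offset":[0.024,0.014,0],"angular":[0,0,0],"gripper":-1},{"offset":[0.045,0.0265,0],"angular":[0,0,0],"gripper":-1},{"offset":[0.045,0.0265,0],"angular":[0,0,0],"gripper":-1},{"offset":[0.045,0.0265,0],"angular":[0,0,0],"gripper":-1},{"offset":[0.045,0.0265,0],"angular":[0,0,0],"gripper":-1},{"offset":[0.04,0.0235,0],"angular":[0,0,0],"gripper":-1},{"offset":[0.025,0.0147,0],"angular":[0,0,0],"gripper":-1},{"offset":[0,0,0.03],"angular":[0,0,0],"gripper":-1},{"offset":[0,0,0.03],"angular":[0,0,0],"gripper":-1},{"offset":[0,0,0.012],"angular":[0,0,0],"gripper":-1},{"offset":[0,0,0.003],"angular":[0,0,0],"gripper":-1},{"offset":[0,0,0],"angular":[0,0,0],"gripper":-1}]'; python3 go.py .5699 .2823 .026 3.4
```

```text
clock: 33.52
eef_pos: [0.5698, 0.2824, 0.1961]
tcp_rot: [2.155, 2.285, 0.002]
wrist_force: [-0.5, -0.2, 0.9]
grip_width: 0.0326
grip_force: 15.9
j6 then 0.4
t 33.52 grasp now [0.57   0.2824 0.0371] tool y yaw 3.4 j6 0.28 width 0.0326 F [-0.5 -0.2  0.9]
turn [ 0.001  -0.0004 -0.0005] n 0.00541976185097696 shift [-0.0001  0.0001  0.0111] n 0.18449381681402885
```

Lower to contact, release, and lift.

```bash
python3 -m creep '[{"offset":[0,0,0.006],"angular":[0,0,0],"gripper":-1},{"offset":[0,0,0.003],"angular":[0,0,0],"gripper":-1},{"offset":[0,0,0.0015],"angular":[0,0,0],"gripper":-1},{"offset":[0,0,0],"angular":[0,0,0],"gripper":-1},{"offset":[0,0,0],"angular":[0,0,0],"gripper":0.2},{"offset":[0,0,0],"angular":[0,0,0],"gripper":0.2},{"offset":[0,0,0],"angular":[0,0,0],"gripper":0.2},{"offset":[0,0,-0.03],"angular":[0,0,0],"gripper":0.6},{"offset":[0,0,-0.05],"angular":[0,0,0],"gripper":1},{"offset":[0,0,-0.06],"angular":[0,0,0],"gripper":1},{"offset":[0,0,0],"angular":[0,0,0],"gripper":1},{"offset":[0,0,0],"angular":[0,0,0],"gripper":1}]'; python3 go.py .4235 -.3565 .17 3.4
```

```text
clock: 35.02
eef_pos: [0.5692, 0.2823, 0.3247]
tcp_rot: [-2.155, -2.286, 0.0]
wrist_force: [0.4, 0.0, -0.3]
grip_width: 0.0913
grip_force: 0.0
j6 then -0.76
t 35.02 grasp now [0.5691 0.2823 0.1657] tool y yaw 3.4 j6 0.28 width 0.0913 F [ 0.4  0.  -0.3]
turn [-0.0004  0.     -0.0003] n 0.001996323600733018 shift [-0.629  -0.1833 -0.0043] n 10.483580068544537
```

Run:
```python
from h import *
t=cv2.resize(grab_frame("top")[150:265,245:465,::-1],None,fx=3.6,fy=3.6,interpolation=2)
def ring(im,n,o,f,c,r,z,col):
    for a in np.arange(0,360,15):
        p=proj(n,(c[0]+r*np.cos(np.radians(a)),c[1]+r*np.sin(np.radians(a)),z)); cv2.circle(im,tuple(int((p[i]+.5-o[i])*f) for i in(0,1)),1,col,-1)
s=cv2.resize(grab_frame("scene")[235:285,350:410,::-1],None,fx=3.6,fy=3.6,interpolation=2)
for im,n,o in((t,"top",(245,150)),(s,"scene",(350,235))):
    ring(im,n,o,3.6,(.4235,-.3565),.028,0,(0,0,255)); ring(im,n,o,3.6,(.4235,-.3565),.030,.08,(0,255,255))
out=np.zeros((t.shape[0]+s.shape[0],t.shape[1],3),np.uint8); out[:t.shape[0]]=t; out[t.shape[0]:,:s.shape[1]]=s
cv2.imwrite("pics/i.png",out[:600,:800])
```

```text
(no output)
```

View pics/i.png

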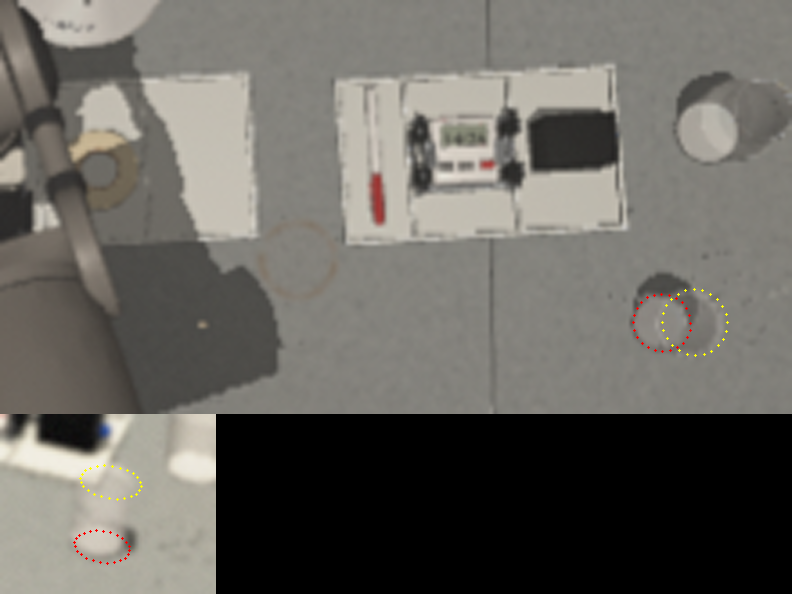

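The marker (377,155), timer (465,150) and strobe (572,140) are in place, and the beaker circles match. On to the beaker.

```bash
python3 -m creep '[{"offset":[-0.029,-0.0085,0],"angular":[0,0,0],"gripper":1},{"offset":[-0.05,-0.0146,0],"angular":[0,0,0],"gripper":1},{"offset":[-0.05,-0.0146,0],"angular":[0,0,0],"gripper":1},{"offset":[-0.05,-0.0146,0],"angular":[0,0,0],"gripper":1},{"offset":[-0.05,-0.0146,0],"angular":[0,0,0],"gripper":1},{"offset":[-0.05,-0.0146,0],"angular":[0,0,0],"gripper":1},{"offset":[-0.05,-0.0146,0],"angular":[0,0,0],"gripper":1},{"offset":[-0.05,-0.0146,0],"angular":[0,0,0],"gripper":1},{"offset":[-0.05,-0.0146,0],"angular":[0,0,0],"gripper":1},{"offset":[-0.05,-0.0146,0],"angular":[0,0,0],"gripper":1},{"offset":[-0.05,-0.0146,0],"angular":[0,0,0],"gripper":1},{"offset":[-0.05,-0.0146,0],"angular":[0,0,0],"gripper":1},{"offset":[-0.035,-0.01,0],"angular":[0,0,0],"gripper":1},{"offset":[-0.015,-0.0042,0],"angular":[0,0,0],"gripper":1},{"offset":[0,0,0],"angular":[0,0,0],"gripper":1},{"offset":[0,0,0],"angular":[0,0,0],"gripper":1}]'; python3 go.py .4235 -.3565 .045 3.4
```

```text
clock: 37.12
eef_pos: [0.4239, -0.3551, 0.3246]
tcp_rot: [-2.153, -2.286, -0.001]
wrist_force: [-0.3, 0.6, 0.4]
grip_width: 0.092
grip_force: 0.0
j6 then -0.76
t 37.12 grasp now [ 0.4238 -0.3548  0.1656] tool y yaw 3.4 j6 -0.9 width 0.092 F [-0.3  0.6  0.4]
turn [-0.0006 -0.0014  0.0007] n 0.007556213519345007 shift [-0.0014 -0.0005  0.1206] n 2.009534440654915
```

```bash
python3 -m creep '[{"offset":[-0.0014,-0.0005,0.04],"angular":[0,0,0],"gripper":1},{"offset":[0,0,0.04],"angular":[0,0,0],"gripper":1},{"offset":[0,0,0.025],"angular":[0,0,0],"gripper":1},{"offset":[0,0,0.0155],"angular":[0,0,0],"gripper":1},{"offset":[0,0,0],"angular":[0,0,0],"gripper":-1},{"offset":[0,0,0],"angular":[0,0,0],"gripper":-1},{"offset":[0,0,0],"angular":[0,0,0],"gripper":-1},{"offset":[0,0,0],"angular":[0,0,0],"gripper":-1},{"offset":[0,0,0],"angular":[0,0,0],"gripper":-1},{"offset":[0,0,-0.02],"angular":[0,0,0],"gripper":-1},{"offset":[0,0,-0.04],"angular":[0,0,0],"gripper":-1},{"offset":[0,0,-0.05],"angular":[0,0,0],"gripper":-1},{"offset":[0,0,-0.04],"angular":[0,0,0],"gripper":-1},{"offset":[0,0,0],"angular":[0,0,0],"gripper":-1}]' 12; python3 go.py .581 .0966 .195 3.4
```

```text
clock: 38.88
eef_pos: [0.4235, -0.3582, 0.3579]
tcp_rot: [2.15, 2.281, -0.001]
wrist_force: [-0.4, -0.4, -0.8]
grip_width: 0.0557
grip_force: 12.0
j6 then 0.11
t 38.88 grasp now [ 0.4243 -0.359   0.1989] tool y yaw 3.4 j6 -0.9 width 0.0557 F [-0.4 -0.4 -0.8]
turn [ 0.0045  0.0055 -0.0004] n 0.029184928399290412 shift [0.4446 0.1842 0.0039] n 7.4103927616961265
```

Gripped at 55.7 mm. Carrying it over the strobe (60 mm high, with the beaker bottom at about 150 mm).

```bash
python3 -m creep '[{"offset":[0.02,0.008,0],"angular":[0,0,0],"gripper":-1},{"offset":[0.045,0.0187,0],"angular":[0,0,0],"gripper":-1},{"offset":[0.045,0.0187,0],"angular":[0,0,0],"gripper":-1},{"offset":[0.045,0.0187,0],"angular":[0,0,0],"gripper":-1},{"offset":[0.045,0.0187,0],"angular":[0,0,0],"gripper":-1},{"offset":[0.045,0.0187,0],"angular":[0,0,0],"gripper":-1},{"offset":[0.045,0.0187,0],"angular":[0,0,0],"gripper":-1},{"offset":[0.045,0.0187,0],"angular":[0,0,0],"gripper":-1},{"offset":[0.045,0.0187,0],"angular":[0,0,0],"gripper":-1},{"offset":[0.035,0.0145,0],"angular":[0,0,0],"gripper":-1},{"offset":[0.02,0.0083,0],"angular":[0,0,0],"gripper":-1},{"offset":[0.0096,0.004,0],"angular":[0,0,0],"gripper":-1},{"offset":[0,0,0.02],"angular":[0,0,0],"gripper":-1},{"offset":[0,0,0.04],"angular":[0,0,0],"gripper":-1},{"offset":[0,0,0.04],"angular":[0,0,0],"gripper":-1},{"offset":[0,0,0.025],"angular":[0,0,0],"gripper":-1},{"offset":[0,0,0.01],"angular":[0,0,0],"gripper":-1},{"offset":[0,0,0.003],"angular":[0,0,0],"gripper":-1},{"offset":[0,0,0],"angular":[0,0,0],"gripper":-1}]'; python3 go.py .581 .0966 .0495 3.4
```

```text
clock: 41.25
eef_pos: [0.5814, 0.0967, 0.2174]
tcp_rot: [2.155, 2.285, 0.002]
wrist_force: [0.1, -0.0, -0.4]
grip_width: 0.0552
grip_force: 12.0
j6 then 0.11
t 41.25 grasp now [0.5816 0.0967 0.0584] tool y yaw 3.4 j6 -0.02 width 0.0552 F [ 0.1 -0.  -0.4]
turn [ 0.0016  0.     -0.0007] n 0.008438894057251577 shift [-0.0001 -0.0004  0.0089] n 0.14848407755002116
```

```bash
python3 -m creep '[{"offset":[0,0,0.004],"angular":[0,0,0],"gripper":-1},{"offset":[0,0,0.003],"angular":[0,0,0],"gripper":-1},{"offset":[0,0,0.002],"angular":[0,0,0],"gripper":-1},{"offset":[0,0,0],"angular":[0,0,0],"gripper":-1},{"offset":[0,0,0],"angular":[0,0,0],"gripper":1},{"offset":[0,0,0],"angular":[0,0,0],"gripper":1},{"offset":[0,0,0],"angular":[0,0,0],"gripper":1},{"offset":[0,0,0],"angular":[0,0,0],"gripper":1},{"offset":[0,0,0],"angular":[0,0,0],"gripper":1},{"offset":[0,0,-0.03],"angular":[0,0,0],"gripper":1},{"offset":[0,0,-0.05],"angular":[0,0,0],"gripper":1},{"offset":[0,0,-0.06],"angular":[0,0,0],"gripper":1},{"offset":[0,-0.05,-0.03],"angular":[0,0,0],"gripper":1},{"offset":[0,-0.05,0],"angular":[0,0,0],"gripper":1},{"offset":[0,-0.05,0],"angular":[0,0,0],"gripper":1},{"offset":[-0.05,0,0],"angular":[0,0,0],"gripper":1},{"offset":[-0.05,0,0],"angular":[0,0,0],"gripper":1},{"offset":[0,0,0],"angular":[0,0,0],"gripper":1}]'
python3 - <<'E'
from h import *
t=cv2.resize(grab_frame("top")[155:240,230:460,::-1],None,fx=3.4,fy=3.4,interpolation=2)
s=cv2.resize(grab_frame("scene")[190:265,240:400,::-1],None,fx=4,fy=4,interpolation=2)
out=np.zeros((t.shape[0]+s.shape[0],782,3),np.uint8); out[:t.shape[0]]=t; out[t.shape[0]:,:s.shape[1]]=s
cv2.imwrite("pics/k.png",out[:600])
print(get_state()["clock"])
E
```

```text
clock: 43.5
eef_pos: [0.4373, -0.0141, 0.3777]
tcp_rot: [2.159, 2.281, 0.0]
wrist_force: [-0.7, 0.2, -1.2]
grip_width: 0.0916
grip_force: 0.0
43.6
```

View pics/k.png

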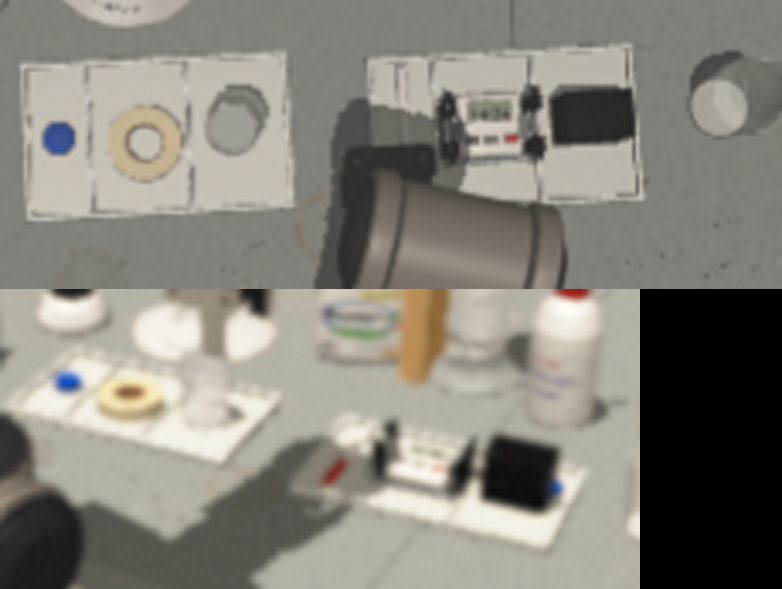

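The cap (58,138), beaker (235,120), marker, timer and strobe are all in place, and the robot is clear of everything.

```bash
python3 -m creep '[{"offset":[0,0,0],"angular":[0,0,0],"gripper":1},{"offset":[0,0,0],"angular":[0,0,0],"gripper":1}]'; python3 -c "
from station import *
print(close_job())"
```

```text
clock: 43.85
eef_pos: [0.4372, -0.0108, 0.3775]
tcp_rot: [-2.153, -2.288, -0.0]
wrist_force: [0.0, -0.6, -0.4]
grip_width: 0.0917
grip_force: 0.0
the job is handed in; nothing more can be done
None
```

Both kits are made up and handed in at about 44 s; the last pictures show all five things in place and the timer held down by its catches, but the hand-in gave no verdict.

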